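# Gauge hollow cutlery handles on a pin

### The arm

A 6-joint arm with a two-finger parallel gripper is mounted at the origin on the work surface. World frame = base frame: x ahead of the robot, y to its left, z up, the work surface at z = 0. Lengths are in mm, angles in degrees, forces in N, time in s.
With the tool pointing down it reaches from about 350 to 850 mm from the base axis. Payload 8.1 kg.
Tool frame: the origin (TCP) lies on the centre line of the jaws, within the pads' length; the fingertips stand 19 mm ahead of it and the grasp point (between the pads) is the TCP (r.tip_reach is the z of the fingertips in the tool frame, in mm); z points along the fingers, y is the line along which they close (so a half turn about z gives the same grasp; the last joint's range is limited). The gripper opens to 85 mm and grips with 20 to 120 N. Pads are 22 mm wide; open, the fingers measure 114 mm over their backs; the gripper's body (76 mm by 85 mm) begins 54 mm behind the grasp point. The pads swing forward as they close: fully open they stand 13 mm farther back than shut.
Start: joints at [69.076, 7.471, 85.268, -0, 87.261, -4.893], TCP at [165.676, 576.677, 250.292] pointing down, gripper open.
Joint ranges: [-169.43, 169.43], [-51.17, 129.36], [1.28, 143.12], [-76.62, 256.62], [0, 156.53], [-152.29, 152.29]. Speed limits (degrees/s): [136.94, 136.94, 159.86, 180, 180, 180].

### API

Orientations are given as [roll, pitch, yaw] about the fixed x, y, z axes, in that order (R = Rz(yaw) Ry(pitch) Rx(roll)).
In Python, from bench import r gives the robot as it stands. The module is installed in compiled form; this text tells all that it offers.
- The arm moves only by the shell command python3 -m handwheel 'ROWS' [FORCE]. ROWS is JSON, a list of rows, each a list of 7 numbers: the shift along the tool's x, y, z in m, then the turn, a rotation vector about the tool's x, y, z in degrees, then the finger opening in m, from 0 to 0.0854. In form: [[tx, ty, tz, ax, ay, az, claw], ...]. A call has 1 to 8 rows; each row shifts and turns the commanded pose from where the row before left it, along the tool's axes as they then stand; what a row does not reach is not made up. A row lasts 1/12 s, in which the tool goes at most 41.7 mm and 7.16 degrees, less where a joint would pass 70% of its speed; a pose out of reach is approached as far as the arm can. A call with a gripper value outside its range is refused whole. The fingers move at their own pace and stop on an object; FORCE is the grip in N (left out, the last holds). Time passes only in rows, so rows that do not move let the fingers close. It gives the time, the measured TCP pose, the force, the opening and the grip force at its end, in the units of the state.
- r.sense(): the state, without advancing time (a new reading comes with each control period).
- r.snapshot(name): name is "scene" or "side" or "wrist"; returns (picture, depth): 400x640x3 uint8, blue, green, red; 400x640 float32, mm along the optical axis (not along the pixel's ray), 0 where there is no reading.
- r.calibration(name): a dict with "vfov" (degrees; the focal length in pixels is half the picture's height over the tangent of half this angle, whatever the lens; pixels are square), "cx", "cy" (the principal point, pixels), "rvec" (rotation vector, rad) and "tvec" (3), from world to camera coordinates, as OpenCV has them; the wrist camera has in their place "tool_from_camera" (4x4, takes a point from camera to tool coordinates, whose origin is the TCP and whose axes are the flange's). Camera axes: x right, y down, z forward; pixel columns grow to the right and rows downward; lengths in mm; the calibration is good to about 2 mm. A picture is of the moment at which its call begins: read the wrist's pose just before it. calibration takes no time and is no camera call.
- r.hand_in(): hands the job in; it is judged then, once.
The state is a dict: "time": time; "joint_pos": joint angles; "qd": joint speeds; "joint_efforts": joint torques, N m; "tool_pos": TCP position; "tcp_rot": TCP orientation; "ft_force": force on the tool from outside, world axes, zero at the start; "wrist_torque": the same for the moment, N m; "finger_gap": finger opening in mm; "grip_force": force on a finger pad.
Only numpy, scipy, OpenCV 4.12 (cv2) and the standard library are available. Lean on these libraries where they do the work, as an engineer would, in place of code of your own. Each camera call takes 0.05 s, during which the arm holds its last target. There are 200 camera calls.

### The job

One of the two hollow cutlery handles in the wooden rack is still blocked inside. Find out which by sliding them, open end first and without forcing, onto the level gauge pin: leave the handle that goes fully home on the pin there, its mouth against the gauge block, and lay the blocked one flat in the grey tray. Leave the spoon, calculator and pen pot alone.

Things in the scene. Friction and masses are not known exactly. Their poses are not given: they have to be found in the camera images.
- handle_a: hollow steel handle, square bar 130 mm long (x), 30 mm wide, 30 mm high, about 0.2 kg, lying level in the rack. Origin: centre of its underside. +x points to its open end, marked by a collar 8 mm long, 2 mm proud at sides and top; the -x end is closed. Either handle may be the blocked one; outside they look the same, and something small may rattle inside both
- handle_b: hollow steel handle, square bar 130 mm long (x), 30 mm wide, 30 mm high, about 0.2 kg, lying level in the rack. Origin: centre of its underside. +x points to its open end, marked by a collar 8 mm long, 2 mm proud at sides and top; the -x end is closed. A clear handle takes a pin over 100 mm deep; in the blocked one a core stops the pin after about 50 mm
- handle_a_mouth (a point): centre of that handle's mouth, a 20 mm square opening in its end face (65 mm along +x from the handle's origin and 15 mm up); axes as the handle's. In the rack both mouths point away from the robot
- handle_b_mouth (a point): centre of that handle's mouth, a 20 mm square opening in its end face (65 mm along +x from the handle's origin and 15 mm up); axes as the handle's. In the rack both mouths point away from the robot
- gauge: fixed gauge: steel foot 110 x 90 x 14 mm, on it a grey block 40 mm (x) x 60 mm (y), top 95 mm high. From its -x face a round steel pin stands out level along -x, towards the robot: diameter 17 mm, 85 mm long, the last 12 mm tapering to a 6 mm nose. Origin: under the centre of the block, on the table
- pin_root (a point): where the pin's axis meets the block's -x face, 72 mm above the table; axes as the gauge's: the pin runs from here 85 mm along -x, and a handle slides on along +x
- rack: fixed low wooden rack, 130 mm (x) x 190 mm (y), on which the handles lie along its x, side by side 96 mm apart at y = +48 and -48 mm. They rest 20 mm above the table on two cross rails 16 mm wide centred at x = -48 and +42 mm, with notch cheeks up to 27 mm above the table; between the rails is only a 6 mm base, so fingers can straddle a handle there. Origin: centre of its underside
- tray: fixed open grey plastic tray for rejects, outside 200 mm (x) x 170 mm (y) x 42 mm high, walls and floor 4 mm. Origin: centre of its underside
- spoon: bystander: steel spoon 170 mm long lying on the table; leave alone
- calculator: bystander: pocket calculator 130 x 75 x 14 mm; leave alone
- pen_pot: bystander: white pot with pens, 72 mm across, pens up to 145 mm high; leave alone
Things that resemble listed ones, but are neither listed nor needed, are in the scene too. Leave any red or turquoise look-alike of the handle_b alone.

How it is judged (in metres and radians):
At the end, for the whole second after the job is handed in: One handle is on the pin, its mouth within 6 mm of the block's face, 7 mm sideways and 8 mm in height of the pin's axis, in line within 0.12 rad; the other lies on the tray's floor, its origin inside the walls and under 20 mm high; both at rest (((x of handle_a_mouth in the frame of pin_root between -0.006 and 0.006 m and y of handle_a_mouth in the frame of pin_root between -0.007 and 0.007 m and z of handle_a_mouth in the frame of pin_root between -0.008 and 0.008 m and angle between the x axis of handle_a and the x axis of gauge, either way round below 0.12 rad and linear speed of each of handle_a, handle_b below 0.02 m/s and x of handle_b in the frame of tray between -0.085 and 0.085 m and y of handle_b in the frame of tray between -0.075 and 0.075 m and z of handle_b in the frame of tray between -0.005 and 0.02 m and contact force between handle_b and tray above 0.2 N) or (x of handle_b_mouth in the frame of pin_root between -0.006 and 0.006 m and y of handle_b_mouth in the frame of pin_root between -0.007 and 0.007 m and z of handle_b_mouth in the frame of pin_root between -0.008 and 0.008 m and angle between the x axis of handle_b and the x axis of gauge, either way round below 0.12 rad and linear speed of each of handle_b, handle_a below 0.02 m/s and x of handle_a in the frame of tray between -0.085 and 0.085 m and y of handle_a in the frame of tray between -0.075 and 0.075 m and z of handle_a in the frame of tray between -0.005 and 0.02 m and contact force between handle_a and tray above 0.2 N))); the robot touches nothing.
It fails at once if the gauge is forced: more than 60 N on it (contact force between anything else and gauge above 60 N).
It fails at once if the spoon is moved more than 30 mm (distance of spoon from where it was at the start of the episode above 0.03 m).
It fails at once if the calculator is moved more than 30 mm (distance of calculator from where it was at the start of the episode above 0.03 m).
It fails at once if the pen pot is moved more than 30 mm (distance of pen_pot from where it was at the start of the episode above 0.03 m).
It also fails if it takes over 69 s, if anything falls off the work surface, if the arm or the gripper's body presses on something with over 40 N, if the wrist force passes 120 N, or if a joint passes its speed limit or range.

## Working session

There is one attempt and no reset: what is moved stays moved. The work goes in short steps, Python scripts to look and compute and a shell command to move; the robot and the scene stay as the last step left them, time stands still between calls to the robot, and variables do not carry over. Pictures are saved under pics/ and viewed, at most 10 in all, crops included, and the job is handed in when it is done.

```bash
mkdir -p pics
python3 - <<'E'
from bench import r
import cv2, numpy as np
for n in ("scene","side"):
    im,d=r.snapshot(n); cv2.imwrite(f"pics/{n}0.png",im); np.save(f"pics/{n}0.npy",d)
    print(n,r.calibration(n))
print(r.calibration("wrist")); print(r.sense())
E
```

```text
scene {'vfov': 45.71208532387133, 'cx': 314.96336275221154, 'cy': 198.0893630310708, 'rvec': array([ 1.23652175,  2.16344977, -1.03131402]), 'tvec': array([ 212.7619292 , -251.26844011, 1515.88452386])}
side {'vfov': 57.57056403157806, 'cx': 314.1908542925971, 'cy': 192.98832552739242, 'rvec': array([ 2.41408477, -0.06854266,  0.00595229]), 'tvec': array([-523.33725837,  141.37565719,  882.51833483])}
{'vfov': 66.6288372803183, 'cx': 319.8903843044877, 'cy': 199.23130791700066, 'tool_from_camera': array([[ 1.07191155e-03, -9.51965598e-01, -3.06203122e-01,
         7.88007995e+01],
       [ 9.99999160e-01,  7.97198399e-04,  1.02221425e-03,
         2.14925184e-01],
       [-7.29008164e-04, -3.06203960e-01,  9.51965652e-01,
        -1.22862615e+02],
       [ 0.00000000e+00,  0.00000000e+00,  0.00000000e+00,
         1.00000000e+00]])}
{'time': 0.1, 'joint_pos': array([ 6.90737419e+01,  7.51095515e+00,  8.53248001e+01, -1.66883321e-03,
        8.72603428e+01, -4.89270255e+00]), 'qd': array([ 0.0351723 , -0.12302903, -0.12984289,  0.07365037,  0.03842644,
        0.08697011]), 'joint_efforts': array([ 1.29148320e-03, -5.70950818e+01, -5.01940906e+01, -7.82987831e-05,
        8.00445123e-03, -1.57996726e-05]), 'tool_pos': array([165.53681522, 576.22516116, 249.33060544]), 'tcp_rot': array([-1.79904110e+02, -6.53548774e-03,  1.63966520e+02]), 'ft_force': array([ 1.30264933, -0.40418488, -0.03091838]), 'wrist_torque': array([-0.03016157,  0.00990145, -0.0042737 ]), 'grip_force': 0.0, 'finger_gap': 85.18865535643934}
```

View pics/scene0.png

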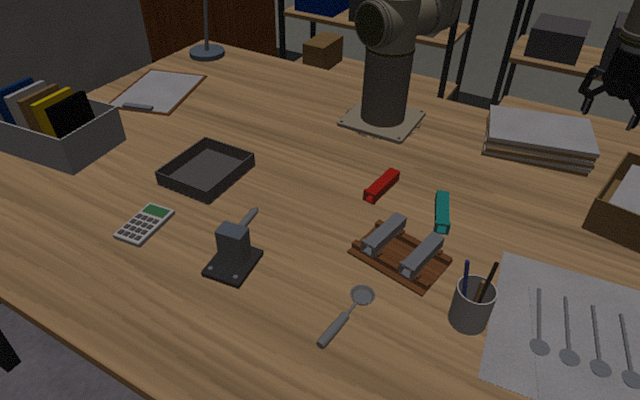

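View pics/side0.png

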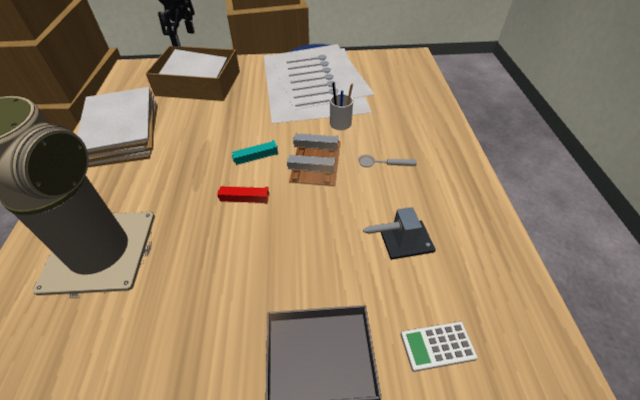

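The scene view shows grey handles in the rack at (385,235) and (422,255). The red (382,185) and turquoise (442,212) bars are look-alikes, lying on the table. The gauge block is at (233,243) with its pin nose at (255,211), the tray is at (206,168), and the spoon, pot and calculator stand clear. The side view agrees: handles (316,142) and (311,162), pin nose (366,230), tray (320,355).

```bash
cat > h.py <<'E'
import numpy as np, cv2
from bench import r
from scipy.spatial.transform import Rotation as Ro
def cloud(n,d,s=None):
    """HxWx3 world points (mm)"""
    c=r.calibration(n); H,W=d.shape; f=H/2/np.tan(np.radians(c["vfov"]/2))
    u,v=np.meshgrid(np.arange(W),np.arange(H))
    P=np.dstack([(u-c["cx"])/f*d,(v-c["cy"])/f*d,d])
    if n=="wrist":
        T=c["tool_from_camera"]; P=P@T[:3,:3].T+T[:3,3]
        return P@Ro.from_euler("xyz",s["tcp_rot"],degrees=True).as_matrix().T+s["tool_pos"]
    R=cv2.Rodrigues(c["rvec"])[0]; return (P-c["tvec"])@R
def comps(P,d,lo,hi,minpx=40):
    m=((P[...,2]>lo)&(P[...,2]<hi)&(d>0)).astype(np.uint8)
    n,l,st,ce=cv2.connectedComponentsWithStats(m)
    for i in range(1,n):
        if st[i,4]<minpx: continue
        q=P[l==i]; q=q[np.hypot(q[:,0],q[:,1])<900]
        if len(q)<minpx: continue
        (c,s,a)=cv2.minAreaRect(q[:,:2].astype(np.float32))
        print("px",ce[i].round(),"n",len(q),"z",np.median(q[:,2]).round(1),"c",np.round(c,1),"size",np.round(s,1),"ang",round(a,1))
E
python3 - <<'E'
from h import *
for n in ("scene","side"):
    d=np.load(f"pics/{n}0.npy"); P=cloud(n,d)
    for lo,hi in ((44,60),(88,102),(25,42)):
        print(n,lo,hi); comps(P,d,lo,hi)
d=np.load("pics/side0.npy");P=cloud("side",d)
for u,v in ((366,229),(400,228),(407,215),(316,139),(311,158),(320,355)): print(u,v,P[v,u].round(1))
E
```

```text
scene 44 60
px [382. 113.] n 215 z 52.8 c [40.9 16.4] size [ 61.5 136.4] ang 23.4
px [ 66. 145.] n 295 z 52.0 c [ 596.5 -590.5] size [184.8  12. ] ang 4.8
px [543. 151.] n 511 z 51.9 c [ 20.2 458.7] size [294.   83.9] ang 86.0
px [624. 166.] n 62 z 52.4 c [ 12.5 662.1] size [19.5 90.3] ang 65.4
px [614. 221.] n 330 z 51.7 c [241.4 666.6] size [109.6  10.2] ang 78.6
px [383. 231.] n 623 z 49.5 c [527.5 234.6] size [ 34.4 133.5] ang 80.0
px [421. 252.] n 705 z 49.6 c [543.5 329. ] size [ 33.6 136.1] ang 80.6
px [234. 250.] n 181 z 52.6 c [750.   -5.9] size [31.4 68.6] ang 39.8
px [471. 289.] n 57 z 52.8 c [601.4 445.7] size [ 4.9 18.3] ang 20.4
px [487. 298.] n 46 z 53.6 c [607.9 478.9] size [21.6  5. ] ang 44.2
px [468. 314.] n 241 z 51.6 c [653.1 458.6] size [32.1 71.1] ang 6.6
scene 88 102
px [383. 101.] n 201 z 94.7 c [45.9 14.9] size [ 58.4 134.1] ang 18.6
px [ 99. 106.] n 87 z 95.3 c [ 515.3 -664. ] size [ 8.5 87.2] ang 3.9
px [ 64. 132.] n 281 z 94.8 c [ 595.8 -591.8] size [190.   11.5] ang 5.8
px [ 73. 124.] n 133 z 94.5 c [ 592.6 -645.2] size [84.6 12.1] ang 5.0
px [603. 188.]
[... 2552 characters left out ...]
] size [ 16.  132.8] ang 78.2
px [311. 168.] n 225 z 32.5 c [524.6 221.9] size [ 25.9 133.5] ang 83.8
px [243. 191.] n 481 z 30.6 c [341.  149.2] size [ 35.1 133.1] ang 84.9
px [103. 258.] n 327 z 33.5 c [ 34.  -29.9] size [134.6  54.9] ang 44.6
px [404. 241.] n 103 z 33.9 c [728.7 -33.2] size [30.1 59.5] ang 49.1
px [334. 328.] n 599 z 36.5 c [ 520.9 -276.8] size [199.9 170.8] ang 0.9
px [268. 347.] n 62 z 34.1 c [ 423.2 -259. ] size [63.2  4.1] ang 89.9
px [267. 384.] n 59 z 40.5 c [ 424.  -325.2] size [ 4.1 50.2] ang 1.7
366 229 [640.8 -28.6  76.5]
400 228 [718.8 -27.9  72.7]
407 215 [734.5 -10.2  96.5]
316 139 [546.7 321.9  50.9]
311 158 [528.2 240.2  51.9]
320 355 [ 521.5 -272.5    6. ]
```

```bash
cat >> h.py <<'E'
def go(x,y,z,yaw=None):
    """total tool-axis shift (mm) to world target, and turn about tool z AFTER the shift"""
    s=r.sense(); R=Ro.from_euler("xyz",s["tcp_rot"],degrees=True).as_matrix()
    t=np.array([x,y,z])-s["tool_pos"]
    t=R.T@t
    if yaw is None: rv=None
    else: rv=Ro.from_matrix(R.T@Ro.from_euler("xyz",[180,0,yaw],degrees=True).as_matrix()).as_rotvec(degrees=True).round(2)
    print("shift",t.round(2),"turn",rv)
    if rv is not None:
        R2=Ro.from_euler("xyz",[180,0,yaw],degrees=True).as_matrix()
        print("shift if turned first",(R2.T@(np.array([x,y,z])-s["tool_pos"])).round(2))
E
python3 -c "
from h import *
go(510,285,250,170.2)"
```

```text
shift [-4.1150e+02 -1.8476e+02 -4.1000e-01] turn [-0.1  -0.01 -6.23]
shift if turned first [-389.01 -228.34   -0.67]
```

```bash
python3 -m handwheel '[[-0.036,-0.0162,0,0,0,0,0.085],[-0.036,-0.0162,0,0,0,0,0.085],[-0.036,-0.0162,0,0,0,0,0.085],[-0.036,-0.0162,0,0,0,0,0.085],[-0.036,-0.0162,0,0,0,0,0.085],[-0.036,-0.0162,0,0,0,0,0.085]]' 25; python3 -m handwheel '[[-0.036,-0.0162,0,0,0,0,0.085],[-0.036,-0.0162,0,0,0,0,0.085],[-0.036,-0.0162,0,0,0,0,0.085],[-0.036,-0.0162,0,0,0,0,0.085],[-0.036,-0.0162,0,0,0,0,0.085],[-0.015,-0.0066,0,0,0,-6.2,0.085],[0,0,0,0,0,0,0.085],[0,0,0,0,0,0,0.085]]'
python3 - <<'E'
from h import *
s=r.sense(); im,d=r.snapshot("wrist"); cv2.imwrite("pics/w1.png",im); P=cloud("wrist",d,s)
print(s["tool_pos"],s["tcp_rot"])
comps(P,d,44,49.5+5); comps(P,d,15,23)
E
```

```text
time: 0.6
tool_pos: [347.3, 422.0, 249.9]
tcp_rot: [-180.0, -0.0, 164.0]
ft_force: [0.3, 1.8, 0.2]
finger_gap: 84.9
grip_force: 0.0
time: 1.27
tool_pos: [509.9, 284.7, 249.6]
tcp_rot: [-180.0, -0.1, 170.0]
ft_force: [0.4, 0.8, 0.5]
finger_gap: 85.4
grip_force: 0.0
[509.91884826 284.68350666 249.57590206] [-1.79970773e+02 -7.57062236e-02  1.69968938e+02]
px [279. 194.] n 3146 z 49.4 c [523.9 237.2] size [ 34.1 134.4] ang 78.7
px [365. 196.] n 3150 z 49.5 c [542.5 331. ] size [ 33.7 134.5] ang 78.9
px [466. 235.] n 320 z 49.4 c [611.9 444.6] size [27.8 69.4] ang 34.5
px [503. 262.] n 149 z 49.6 c [649.3 483. ] size [ 4.9 26. ] ang 54.9
px [483. 261.] n 49 z 49.3 c [645.  459.5] size [4.4 7.9] ang 20.8
px [180.  49.] n 305 z 19.2 c [357.7 163.2] size [ 4.2 96.8] ang 83.0
px [250. 156.] n 263 z 19.3 c [478.7 209.5] size [25.8 15.6] ang 79.7
px [322. 156.] n 666 z 19.3 c [494.2 290.6] size [65.9 18.9] ang 78.2
px [394. 157.] n 261 z 19.3 c [508.1 371.2] size [24.8 16.1] ang 80.4
px [454. 225.] n 179 z 19.0 c [610.3 441.8] size [22.3 66.1] ang 36.8
px [321. 227.] n 571 z 19.4 c [581.6 274.6] size [67.8 21.4] ang 84.8
px [255. 227.] n 227 z 19.3 c [567.1 193.5] size [25.8 15.7] ang 80.0
px [388. 228.] n 234 z 19.4 c [596.2 355.1] size [25.6 16.3] ang 79.7
px [489. 251.] n 70 z 18.9 c [651. 482.] size [ 3.2 19.8] ang 48.3
px [329. 344.] n 226 z 17.5 c [764.8 253.9] size [16.4 39.9] ang 82.7
px [  3. 377.] n 47 z 16.0 c [ 740.  -242.4] size [11.3 13.4] ang 83.0
px [ 10. 386.] n 53 z 15.8 c [ 758.9 -242.2] size [12.8 15.5] ang 11.1
px [ 11. 396.] n 79 z 15.8 c [ 778.2 -250.7] size [11.1 33.8] ang 1.1
```

View pics/w1.png

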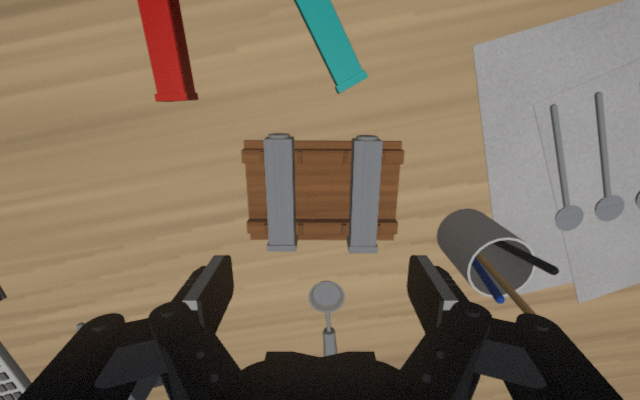

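Wrist view: both grey handles lie in the rack, at (279,194) and (365,196), with the collars at the bottom, away from the robot. The red (170,50) and turquoise (330,40) bars are outside the rack, so I'm leaving them. I'll fit the handle axes more tightly.

```bash
cat >> h.py <<'E'
def axis(P,d,box,lo=46,hi=53,half=15.5):
    """robust axis of a bar seen in pixel box (u0,v0,u1,v1): centre, yaw, extents"""
    u0,v0,u1,v1=box; m=np.zeros(d.shape,bool); m[v0:v1,u0:u1]=1
    m&=(P[...,2]>lo)&(P[...,2]<hi)&(d>0); q=P[m]
    for _ in range(3):
        vx,vy,x0,y0=cv2.fitLine(q[:,:2].astype(np.float32),cv2.DIST_HUBER,0,.01,.01).ravel()
        if vx<0: vx,vy=-vx,-vy
        a=(q[:,:2]-[x0,y0])@[vx,vy]; t=(q[:,:2]-[x0,y0])@[-vy,vx]
        e=np.percentile(a,[.3,99.7]); k=(a>e[0]+12)&(a<e[1]-14); # trim ends for the fit
        if _==0: full=q
        vx,vy,x0,y0=cv2.fitLine(q[k][:,:2].astype(np.float32),cv2.DIST_HUBER,0,.01,.01).ravel()
        if vx<0: vx,vy=-vx,-vy
    a=(full[:,:2]-[x0,y0])@[vx,vy]; t=(full[:,:2]-[x0,y0])@[-vy,vx]
    k=abs(a-np.median(a))<45; w=np.percentile(t[k],[1,99])
    o=np.array([x0,y0])+w.mean()*np.array([-vy,vx]); e=np.percentile(a,[.2,99.8])
    print("yaw",np.degrees(np.arctan2(vy,vx)).round(2),"mid",(o+np.mean(e)*np.array([vx,vy])).round(1),"ends",(o+e[0]*np.array([vx,vy])).round(1),(o+e[1]*np.array([vx,vy])).round(1),"len",np.ptp(e).round(1),"w",np.ptp(w).round(1),"z",np.median(full[:,2]).round(1))
E
python3 - <<'E'
from h import *
s=r.sense(); im,d=r.snapshot("wrist"); P=cloud("wrist",d,s)
axis(P,d,(255,125,305,260)); axis(P,d,(340,125,390,260))
E
```

```text
yaw -10.39 mid [525.5 235.9] ends [461.6 247.6] [589.5 224.2] len 130.0 w 29.5 z 49.4
yaw -10.25 mid [542.9 329.9] ends [478.5 341.6] [607.3 318.3] len 130.9 w 29.4 z 49.5
```

```bash
python3 -c "
from h import *
go(525.5,235.9,36,169.7)"
```

```text
shift [-25.24 -46.54 213.82] turn [-0.01 -0.06  0.38]
shift if turned first [-25.32 -46.41 213.84]
```

```bash
python3 -m handwheel '[[-0.0126,-0.0232,0.030,0,0,0.38,0.085],[-0.0127,-0.0232,0.030,0,0,0,0.085],[0,0,0.035,0,0,0,0.085],[0,0,0.035,0,0,0,0.085],[0,0,0.03,0,0,0,0.085],[0,0,0.02,0,0,0,0.085],[0,0,0,0,0,0,0.085]]'; python3 -c "
from h import *
go(525.5,235.9,36,169.7)"
```

```text
time: 1.95
tool_pos: [521.6, 235.3, 64.6]
tcp_rot: [-179.7, -0.5, 169.8]
ft_force: [-0.3, 0.1, -1.2]
finger_gap: 84.9
grip_force: 0.0
shift [-4.01  1.37 28.56] turn [-0.25 -0.48  0.12]
shift if turned first [-3.77  1.25 28.6 ]
```

```bash
python3 -m handwheel '[[0,0,0.02,0,0,0,0.085],[0,0,0.0138,0,0,0,0.085],[0,0,0,0,0,0,0.085],[0,0,0,0,0,0,0.085],[0,0,0,0,0,0,0.085]]'; python3 -c "
from h import *
go(525.5,235.9,36,169.7)"
```

```text
time: 2.37
tool_pos: [527.1, 236.1, 37.9]
tcp_rot: [180.0, 0.1, 169.8]
ft_force: [0.5, -0.1, 0.3]
finger_gap: 85.0
grip_force: 0.0
shift [ 1.56 -0.46  1.91] turn [0.04 0.08 0.1 ]
shift if turned first [ 1.55 -0.46  1.91]
```

```bash
python3 -m handwheel '[[0,0,0.0015,0,0,0,0.0],[0,0,0,0,0,0,0.0],[0,0,0,0,0,0,0.0],[0,0,0,0,0,0,0.0],[0,0,0,0,0,0,0.0],[0,0,0,0,0,0,0.0],[0,0,0,0,0,0,0.0],[0,0,0,0,0,0,0.0]]' 35; python3 -c "
from h import *
s=r.sense();print(s['tool_pos'],s['tcp_rot'],s['finger_gap'],s['grip_force'])"
```

```text
time: 3.03
tool_pos: [526.8, 235.5, 35.5]
tcp_rot: [180.0, 0.0, 169.8]
ft_force: [-1.0, -1.3, 4.1]
finger_gap: 29.3
grip_force: 35.6
[526.84311997 235.54088891  35.45655817] [1.79983628e+02 3.54415709e-02 1.69785672e+02] 29.305098827701407 35.6005656272464
```

```bash
python3 -m handwheel '[[0,0,-0.01,0,0,0,0],[0,0,-0.02,0,0,0,0],[0,0,-0.03,0,0,0,0],[0,0,-0.035,0,0,0,0],[0,0,-0.035,0,0,0,0],[0,0,-0.035,0,0,0,0],[0,0,-0.035,0,0,-6,0],[0,0,-0.015,0,0,-6,0]]'; python3 -c "
from h import *
go(640,120,250,188.5)"
```

```text
time: 3.7
tool_pos: [527.9, 236.0, 256.3]
tcp_rot: [179.9, 0.4, -178.0]
ft_force: [1.4, 0.6, -1.2]
finger_gap: 29.3
grip_force: 34.9
shift [-107.86 -119.93    6.73] turn [ 0.09  0.37 -6.45]
shift if turned first [ -93.74 -131.29    6.27]
```

```bash
python3 -m handwheel '[[-0.025,-0.03,0,0,0,0,0],[-0.028,-0.03,0,0,0,0,0],[-0.028,-0.03,0,0,0,0,0],[-0.026,-0.03,0,0,0,-6.7,0],[0,0,0,0,0,0,0],[0,0,0,0,0,0,0],[0,0,0,0,0,0,0],[0,0,0,0,0,0,0]]'
python3 - <<'E'
from h import *
s=r.sense(); im,d=r.snapshot("wrist"); cv2.imwrite("pics/w2.png",im); P=cloud("wrist",d,s); np.save("pics/w2P.npy",P); np.save("pics/w2d.npy",d)
print(s["tool_pos"],s["tcp_rot"])
comps(P,d,88,100); comps(P,d,74,85)
E
```

```text
time: 4.37
tool_pos: [636.5, 119.6, 249.9]
tcp_rot: [180.0, -0.0, -171.5]
ft_force: [-0.0, -0.7, -1.4]
finger_gap: 29.3
grip_force: 35.6
[636.47956757 119.64950908 249.92715278] [ 1.79975899e+02 -4.19614023e-02 -1.71514352e+02]
px [623. 233.] n 293 z 89.3 c [639.8 436. ] size [68.7 26.2] ang 26.4
px [632. 224.] n 94 z 93.9 c [626.4 431.2] size [5.6 8.4] ang 66.1
px [176. 259.] n 2127 z 94.2 c [735.5 -15.7] size [40.2 60.4] ang 7.8
px [179. 209.] n 1525 z 78.7 c [699.7 -25.5] size [127.5  56.5] ang 23.9
px [615. 218.] n 621 z 79.5 c [629.8 431.7] size [23.8 65.8] ang 88.2
px [632. 247.] n 164 z 79.2 c [657.9 460.2] size [18.1 16.6] ang 37.3
```

View pics/w2.png

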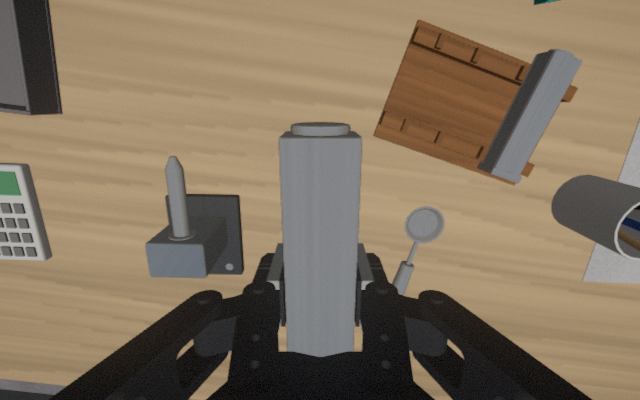

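Wrist view: the held handle sits straight between the fingers (320,125–355). The pin runs from its nose at (175,158) to its root at (180,235), and the block is at (178,255). The second handle is still in the rack, and the spoon and pot are untouched.

Run:
```python
from h import *
P=np.load("pics/w2P.npy"); d=np.load("pics/w2d.npy"); s=r.sense()
axis(P,d,(275,120,366,350),255,275)
c=r.calibration("wrist"); f=200/np.tan(np.radians(c["vfov"]/2)); T=c["tool_from_camera"]
R=Ro.from_euler("xyz",s["tcp_rot"],degrees=True).as_matrix(); o=R@T[:3,3]+s["tool_pos"]
q=[]
for v in range(156,232):
    u=np.where((P[v,155:205,2]>58)&(P[v,155:205,2]<90)&(d[v,155:205]>0))[0]
    if len(u)<3: continue
    u=155+(u.min()+u.max())/2
    w=R@T[:3,:3]@np.array([(u-c["cx"])/f,(v-c["cy"])/f,1]); q.append(o+w*(72-o[2])/w[2])
q=np.array(q); print(len(q),q[0].round(1),q[-1].round(1))
k=q[14:-4]
vx,vy,x0,y0=cv2.fitLine(k[:,:2].astype(np.float32),cv2.DIST_HUBER,0,.01,.01).ravel(); sg=np.sign(vx)
print("pin yaw",np.degrees(np.arctan2(sg*vy,sg*vx)),"pt",x0,y0)
m=P[165:225,160:200]; z=m[...,2].max(1); print("ridge z",z[(z>60)][::8].round(1))
b=np.array([735.5,-15.7]); 
for n in ("scene","side"):
    dd=np.load(f"pics/{n}0.npy");Q=cloud(n,dd)
    g=Q[(Q[...,2]>89)&(Q[...,2]<100)&(abs(Q[...,0]-737)<45)&(abs(Q[...,1]+16)<45)]; print(n,g.mean(0).round(1))
    g=Q[(Q[...,2]>76)&(Q[...,2]<84)&(Q[...,0]>640)&(Q[...,0]<705)&(abs(Q[...,1]+25)<12)]
    vx,vy,x0,y0=cv2.fitLine(g[:,:2].astype(np.float32),cv2.DIST_HUBER,0,.01,.01).ravel(); print(len(g),np.degrees(np.arctan(vy/vx)),x0,y0, np.percentile(g[:,2],95))
```

```text
yaw 8.76 mid [615.  116.7] ends [567.  109.3] [663.  124.1] len 97.2 w 33.0 z 263.8
76 [631.6 -28.2  72. ] [711.9 -17.9  72. ]
pin yaw 7.418478 pt 675.96545 -23.403463
ridge z [77.9 80.7 79.7 81.1 80.4 80.2 80.4 80.8]
scene [739.4 -14.   94.4]
127 7.8846283 674.38403 -22.490816 81.76027160054238
side [736.9 -19.2  95.6]
162 7.4561553 673.368 -26.313484 82.66211011879005
```

```bash
python3 -c "
from h import *
go(558.5,-39.2,72.7,187.6)"
```

```text
shift [ 100.63 -145.84  177.41] turn [ 0.02 -0.02  0.92]
shift if turned first [  98.33 -147.39  177.42]
```

```bash
python3 -m handwheel '[[0.0,0.0,0,0,0,0.92,0],[0.02,-0.03,0,0,0,0,0],[0.02,-0.03,0,0,0,0,0],[0.02,-0.03,0,0,0,0,0],[0.02,-0.03,0,0,0,0,0],[0.0183,-0.0274,0.03,0,0,0,0],[0,0,0.03,0,0,0,0],[0,0,0.03,0,0,0,0]]'; python3 -m handwheel '[[0,0,0.03,0,0,0,0],[0,0,0.03,0,0,0,0],[0,0,0.02,0,0,0,0],[0,0,0.0074,0,0,0,0],[0,0,0,0,0,0,0],[0,0,0,0,0,0,0],[0,0,0,0,0,0,0]]'
python3 - <<'E'
from h import *
go(558.5,-39.2,72.7,187.6)
im,d=r.snapshot("side"); im2,_=r.snapshot("scene"); cv2.imwrite("pics/s1.png",np.hstack([cv2.resize(im[170:290,270:470],None,fx=2,fy=2,interpolation=2),cv2.resize(im2[150:270,160:360],None,fx=2,fy=2,interpolation=2)]))
E
```

```text
time: 5.08
tool_pos: [560.0, -39.4, 162.6]
tcp_rot: [-179.9, 0.2, -172.6]
ft_force: [0.4, 1.6, -1.8]
finger_gap: 29.5
grip_force: 36.0
time: 5.67
tool_pos: [561.7, -38.2, 76.9]
tcp_rot: [-179.9, 0.2, -172.4]
ft_force: [0.5, 0.2, -1.3]
finger_gap: 29.6
grip_force: 36.0
shift [ 3.3  -0.55  4.15] turn [-0.06  0.19 -0.02]
shift if turned first [ 3.29 -0.55  4.16]
```

View pics/s1.png

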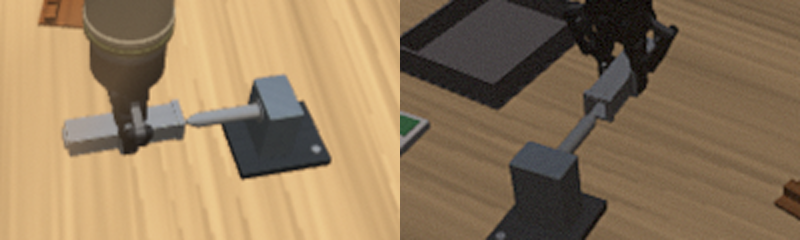

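The handle's mouth is just short of the pin nose (side crop (185,118)) and looks aligned in both views.

```bash
python3 -c "
from h import *
go(558.5,-39.2,72.7,187.6)"; python3 -m handwheel '[[0,0,0,0,0,0,0],[0,0,0,0,0,0,0]]';python3 -c "
from h import *
go(558.5,-39.2,72.7,187.6)"
```

```text
shift [ 3.32 -0.37  4.13] turn [-0.06  0.21 -0.02]
shift if turned first [ 3.31 -0.38  4.14]
time: 5.93
tool_pos: [560.9, -38.4, 75.7]
tcp_rot: [-180.0, 0.1, -172.4]
ft_force: [-0.8, -0.3, -1.9]
finger_gap: 29.3
grip_force: 36.0
shift [ 2.45 -0.51  2.99] turn [-0.03  0.1  -0.03]
shift if turned first [ 2.45 -0.51  3.  ]
```

```bash
python3 -m handwheel '[[0,-0.0003,0.001,0,0,0,0],[0,0,0,0,0,0,0],[0,0,0,0,0,0,0],[0,0,0,0,0,0,0],[0,0,0,0,0,0,0],[0,0,0,0,0,0,0]]';python3 -c "
from h import *
go(558.5,-39.2,72.7,187.6)"
```

```text
time: 6.43
tool_pos: [560.1, -38.6, 73.5]
tcp_rot: [180.0, -0.0, -172.4]
ft_force: [0.7, -0.6, -1.4]
finger_gap: 29.7
grip_force: 36.0
shift [ 1.66 -0.38  0.78] turn [ 0.   -0.01 -0.04]
shift if turned first [ 1.67 -0.38  0.78]
```

```bash
python3 -m handwheel '[[-0.005,-0.0003,0.0004,0,0,0,0],[-0.005,0,0,0,0,0,0],[-0.005,0,0,0,0,0,0],[-0.005,0,0,0,0,0,0],[0,0,0,0,0,0,0],[0,0,0,0,0,0,0]]';python3 -m handwheel '[[-0.005,0,0,0,0,0,0],[-0.005,0,0,0,0,0,0],[-0.003,0,0,0,0,0,0],[0,0,0,0,0,0,0],[0,0,0,0,0,0,0]]';python3 -c "
from h import *
go(715.7-.9912*63.6,-18.2-.1322*63.6,72.7,187.6)"
```

```text
time: 6.93
tool_pos: [580.4, -36.2, 73.1]
tcp_rot: [180.0, -0.0, -172.4]
ft_force: [-0.5, 0.6, -2.7]
finger_gap: 29.8
grip_force: 36.0
time: 7.35
tool_pos: [593.1, -34.5, 73.1]
tcp_rot: [-180.0, 0.0, -172.4]
ft_force: [0.6, -0.5, -2.1]
finger_gap: 29.7
grip_force: 36.0
shift [-6.008e+01 -4.000e-02  4.400e-01] turn [-0.    0.   -0.03]
shift if turned first [-6.008e+01 -6.000e-02  4.300e-01]
```

```bash
python3 -m handwheel '[[-0.005,0,0,0,0,0,0],[-0.005,0,0,0,0,0,0],[-0.005,0,0,0,0,0,0],[-0.003,0,0,0,0,0,0],[0,0,0,0,0,0,0],[0,0,0,0,0,0,0]]';python3 -m handwheel '[[-0.002,0,0,0,0,0,0],[-0.002,0,0,0,0,0,0],[-0.002,0,0,0,0,0,0],[-0.002,0,0,0,0,0,0],[0,0,0,0,0,0,0]]';python3 -m handwheel '[[-0.002,0,0,0,0,0,0],[-0.002,0,0,0,0,0,0],[0,0,0,0,0,0,0]]'
```

```text
time: 7.85
tool_pos: [610.9, -32.1, 73.1]
tcp_rot: [180.0, -0.0, -172.4]
ft_force: [-0.0, -0.3, -2.0]
finger_gap: 29.7
grip_force: 36.0
time: 8.27
tool_pos: [619.1, -31.1, 73.3]
tcp_rot: [-180.0, 0.0, -172.4]
ft_force: [0.2, -0.1, -1.0]
finger_gap: 29.4
grip_force: 36.0
time: 8.52
tool_pos: [623.0, -30.5, 73.2]
tcp_rot: [-180.0, 0.0, -172.4]
ft_force: [0.0, 0.3, -1.5]
finger_gap: 29.4
grip_force: 36.0
```

```bash
python3 -m handwheel '[[-0.002,0,0,0,0,0,0],[-0.002,0,0,0,0,0,0],[-0.002,0,0,0,0,0,0],[0,0,0,0,0,0,0]]';python3 -m handwheel '[[-0.002,0,0,0,0,0,0],[-0.002,0,0,0,0,0,0],[-0.002,0,0,0,0,0,0],[0,0,0,0,0,0,0]]'; python3 -c "
from h import *
go(715.7-.9912*63.6,-18.2-.1322*63.6,72.7,187.6)"
```

```text
time: 8.85
tool_pos: [629.0, -29.8, 73.2]
tcp_rot: [-180.0, 0.0, -172.4]
ft_force: [0.2, -0.5, -1.3]
finger_gap: 29.6
grip_force: 36.0
time: 9.18
tool_pos: [634.9, -29.0, 73.2]
tcp_rot: [-180.0, 0.0, -172.4]
ft_force: [0.4, 0.3, -1.1]
finger_gap: 29.7
grip_force: 36.0
shift [-1.787e+01 -1.000e-02  5.500e-01] turn [-0.    0.02 -0.03]
shift if turned first [-17.87  -0.02   0.54]
```

Depth is about 67 mm with no force, so this handle is the clear one. I'll bring it home gently until it touches.

```bash
python3 -m handwheel '[[-0.003,0,0,0,0,0,0],[-0.003,0,0,0,0,0,0],[-0.003,0,0,0,0,0,0],[-0.003,0,0,0,0,0,0],[0,0,0,0,0,0,0],[0,0,0,0,0,0,0]]';python3 -m handwheel '[[-0.001,0,0,0,0,0,0],[-0.001,0,0,0,0,0,0],[-0.001,0,0,0,0,0,0],[0,0,0,0,0,0,0]]';python3 -m handwheel '[[-0.001,0,0,0,0,0,0],[0,0,0,0,0,0,0]]'
```

```text
time: 9.68
tool_pos: [646.6, -27.4, 73.1]
tcp_rot: [-180.0, 0.0, -172.4]
ft_force: [-0.5, -0.9, -1.7]
finger_gap: 29.5
grip_force: 36.0
time: 10.02
tool_pos: [649.6, -27.0, 73.2]
tcp_rot: [-180.0, 0.0, -172.4]
ft_force: [0.7, -0.2, -1.0]
finger_gap: 29.7
grip_force: 36.0
time: 10.18
tool_pos: [650.5, -26.9, 73.2]
tcp_rot: [180.0, 0.0, -172.4]
ft_force: [-0.8, -0.0, -1.7]
finger_gap: 29.3
grip_force: 36.0
```

```bash
python3 -m handwheel '[[-0.001,0,0,0,0,0,0],[0,0,0,0,0,0,0]]';python3 -m handwheel '[[-0.001,0,0,0,0,0,0],[0,0,0,0,0,0,0]]';python3 -m handwheel '[[-0.001,0,0,0,0,0,0],[0,0,0,0,0,0,0]]'
```

```text
time: 10.35
tool_pos: [651.5, -26.7, 73.2]
tcp_rot: [-180.0, 0.0, -172.4]
ft_force: [0.3, -0.5, -1.7]
finger_gap: 29.9
grip_force: 36.0
time: 10.52
tool_pos: [652.5, -26.6, 73.2]
tcp_rot: [-180.0, 0.0, -172.4]
ft_force: [0.8, -0.2, -2.0]
finger_gap: 29.8
grip_force: 36.0
time: 10.68
tool_pos: [652.6, -26.6, 72.9]
tcp_rot: [180.0, -0.1, -172.4]
ft_force: [-5.5, -0.1, 0.1]
finger_gap: 29.4
grip_force: 36.1
```

Contact came at the predicted place, with 5.5 N. Now I'll release it and rise.

```bash
python3 -m handwheel '[[0.0005,0,0,0,0,0,0],[0,0,0,0,0,0,0.06],[0,0,0,0,0,0,0.085],[0,0,0,0,0,0,0.085],[0,0,0,0,0,0,0.085],[0,0,0,0,0,0,0.085],[0,0,0,0,0,0,0.085]]';python3 -m handwheel '[[0,0,-0.01,0,0,0,0.085],[0,0,-0.02,0,0,0,0.085],[0,0,-0.03,0,0,0,0.085],[0,0,-0.035,0,0,0,0.085],[0,0,-0.035,0,0,0,0.085],[0,0,-0.035,0,0,0,0.085],[0,0,-0.01,0,0,0,0.085],[0,0,0,0,0,0,0.085]]'
python3 - <<'E'
from h import *
go(542.9,329.9,250,169.7)
im,d=r.snapshot("side"); im2,_=r.snapshot("scene"); cv2.imwrite("pics/s2.png",np.hstack([cv2.resize(im[130:290,270:470],None,fx=2,fy=2,interpolation=2),cv2.resize(im2[130:290,180:380],None,fx=2,fy=2,interpolation=2)]))
E
```

```text
time: 11.27
tool_pos: [653.1, -26.6, 73.3]
tcp_rot: [-180.0, 0.0, -172.4]
ft_force: [-0.4, -0.1, 0.4]
finger_gap: 85.2
grip_force: 0.0
time: 11.93
tool_pos: [655.3, -26.8, 254.9]
tcp_rot: [-179.9, 0.5, -172.4]
ft_force: [0.7, -0.2, 0.3]
finger_gap: 85.0
grip_force: 0.0
shift [ 64.44 368.43   3.39] turn [-0.05  0.55 17.87]
shift if turned first [174.35 330.88   4.86]
```

View pics/s2.png

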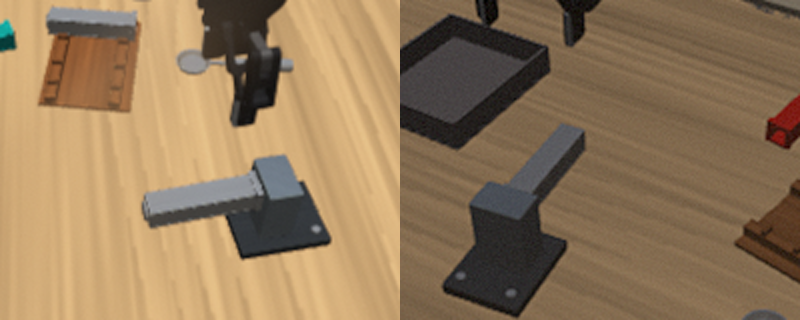

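The first handle is fully home, its collar against the block (side crop (258,185)). Next is the second handle.

```bash
python3 -m handwheel '[[0.0064,0.0368,0,0,0,0,0.085],[0.0064,0.0368,0,0,0,0,0.085],[0.0064,0.0368,0,0,0,0,0.085],[0.0064,0.0368,0,0,0,0,0.085],[0.0064,0.0368,0,0,0,0,0.085],[0.0064,0.0368,0,0,0,0,0.085],[0.0064,0.0368,0,0,0,0,0.085]]';python3 -m handwheel '[[0.0064,0.0368,0,0,0,0,0.085],[0.0064,0.0368,0,0,0,0,0.085],[0.0068,0.0372,0,0,0,0,0.085],[0,0,0,0,0,6,0.085],[0,0,0,0,0,6,0.085],[0,0,0,0,0,5.9,0.085],[0,0,0,0,0,0,0.085],[0,0,0,0,0,0,0.085]]'
python3 - <<'E'
from h import *
go(542.9,329.9,36.5,169.7)
s=r.sense(); im,d=r.snapshot("wrist"); P=cloud("wrist",d,s); comps(P,d,44,54)
E
```

```text
time: 12.62
tool_pos: [572.6, 224.1, 245.5]
tcp_rot: [-180.0, -0.2, -172.4]
ft_force: [1.2, -0.3, 0.6]
finger_gap: 85.4
grip_force: 0.0
time: 13.28
tool_pos: [539.6, 329.8, 246.0]
tcp_rot: [-179.9, -0.2, 169.9]
ft_force: [0.1, -0.5, -0.1]
finger_gap: 85.1
grip_force: 0.0
shift [ -3.74   1.14 209.53] turn [-0.12 -0.15  0.16]
shift if turned first [ -3.18   0.72 209.54]
px [321. 178.] n 3307 z 49.4 c [542.5 329.7] size [ 33.2 133.7] ang 80.2
px [428. 218.] n 243 z 49.0 c [610.2 444.5] size [24.9 67.9] ang 31.9
px [465. 248.] n 122 z 48.5 c [650.6 481.9] size [ 3.5 25.7] ang 50.2
px [446. 247.] n 42 z 49.4 c [645.4 459.4] size [4.  7.6] ang 26.9
px [ 41. 277.] n 58 z 52.6 c [601.2 -18.3] size [31.7  3.4] ang 7.8
```

```bash
python3 -m handwheel '[[-0.001,0,0.035,0,0,0,0.085],[0,0,0.035,0,0,0,0.085],[0,0,0.035,0,0,0,0.085],[0,0,0.035,0,0,0,0.085],[0,0,0.03,0,0,0,0.085],[0,0,0.02,0,0,0,0.085],[0,0,0.0125,0,0,0,0.085],[0,0,0.006,0,0,0,0.085]]';python3 -m handwheel '[[0,0,0,0,0,0,0.085],[0,0,0,0,0,0,0.085],[0,0,0,0,0,0,0.085],[0,0,0,0,0,0,0.085]]';python3 -m handwheel '[[0,0,0,0,0,0,0],[0,0,0,0,0,0,0.0],[0,0,0,0,0,0,0.0],[0,0,0,0,0,0,0.0],[0,0,0,0,0,0,0.0],[0,0,0,0,0,0,0.0],[0,0,0,0,0,0,0.0],[0,0,0,0,0,0,0.0]]' 40
```

```text
time: 14.0
tool_pos: [540.0, 328.9, 36.7]
tcp_rot: [-179.9, -0.2, 169.8]
ft_force: [-0.1, 0.5, -0.2]
finger_gap: 85.1
grip_force: 0.0
time: 14.33
tool_pos: [542.9, 330.7, 41.8]
tcp_rot: [179.9, 0.2, 169.7]
ft_force: [-0.6, -0.2, -0.0]
finger_gap: 84.7
grip_force: 0.0
time: 15.0
tool_pos: [541.7, 330.1, 39.9]
tcp_rot: [180.0, 0.0, 169.7]
ft_force: [-0.9, 0.1, 2.8]
finger_gap: 29.5
grip_force: 40.3
```

```bash
python3 -m handwheel '[[0,0,-0.01,0,0,0,0],[0,0,-0.02,0,0,0,0],[0,0,-0.03,0,0,0,0],[0,0,-0.035,0,0,0,0],[0,0,-0.035,0,0,0,0],[0,0,-0.035,0,0,0,0],[0,0,-0.03,0,0,-5,0],[0,0,-0.015,0,0,-5.3,0]]';python3 -m handwheel '[[0,0,0,0,0,0,0],[0,0,0,0,0,0,0]]'; python3 -c "
from h import *
go(521,-277,26,180)"
```

```text
time: 15.67
tool_pos: [542.7, 330.6, 255.6]
tcp_rot: [179.8, 0.3, -179.8]
ft_force: [0.2, -0.2, -1.0]
finger_gap: 29.1
grip_force: 39.9
time: 15.83
tool_pos: [541.8, 330.1, 250.5]
tcp_rot: [180.0, 0.1, 179.8]
ft_force: [-0.2, -0.1, -2.2]
finger_gap: 29.7
grip_force: 39.8
shift [  19.16 -607.35  223.97] turn [ 0.04  0.09 -0.19]
shift if turned first [  20.78 -607.11  224.47]
```

```bash
python3 -m handwheel '[[0.001,-0.03,0,0,0,0,0],[0.001,-0.038,0,0,0,0,0],[0.001,-0.038,0,0,0,0,0],[0.001,-0.038,0,0,0,0,0],[0.001,-0.038,0,0,0,0,0],[0.001,-0.038,0,0,0,0,0],[0.001,-0.038,0,0,0,0,0],[0.001,-0.038,0,0,0,0,0]]';python3 -m handwheel '[[0.001,-0.038,0,0,0,0,0],[0.001,-0.038,0,0,0,0,0],[0.001,-0.038,0,0,0,0,0],[0.001,-0.038,0,0,0,0,0],[0.001,-0.038,0,0,0,0,0],[0.001,-0.038,0,0,0,0,0],[0.001,-0.038,0,0,0,0,0],[0.001,-0.038,0,0,0,0,0]]';python3 -m handwheel '[[0.001,-0.007,0,0,0,0,0],[0,0,0,0,0,0,0],[0,0,0,0,0,0,0],[0,0,0,0,0,0,0]]'; python3 -c "
from h import *
go(521,-277,26,180)"
```

```text
time: 16.5
tool_pos: [531.4, 32.3, 246.5]
tcp_rot: [180.0, -0.3, 179.8]
ft_force: [0.0, 0.5, -2.2]
finger_gap: 29.6
grip_force: 40.3
time: 17.17
tool_pos: [523.4, -271.1, 246.3]
tcp_rot: [179.8, -0.2, 179.8]
ft_force: [0.6, -0.4, -1.2]
finger_gap: 29.7
grip_force: 40.3
time: 17.5
tool_pos: [523.8, -275.4, 248.0]
tcp_rot: [179.9, -0.1, 179.9]
ft_force: [0.3, 0.5, -1.2]
finger_gap: 29.1
grip_force: 40.6
shift [  2.27  -2.01 221.98] turn [ 0.12 -0.13 -0.06]
shift if turned first [  2.75  -1.56 221.97]
```

```bash
python3 -m handwheel '[[0,0,0.03,0,0,0,0],[0,0,0.035,0,0,0,0],[0,0,0.035,0,0,0,0],[0,0,0.035,0,0,0,0],[0,0,0.03,0,0,0,0],[0,0,0.02,0,0,0,0],[0,0,0.015,0,0,0,0],[0,0,0.01,0,0,0,0]]';python3 -m handwheel '[[0,0,0.006,0,0,0,0],[0,0,0,0,0,0,0],[0,0,0,0,0,0,0],[0,0,0,0,0,0,0],[0,0,0,0,0,0,0],[0,0,0,0,0,0,0]]'; python3 -c "
from h import *
go(521,-277,26,180)"
```

```text
time: 18.17
tool_pos: [523.1, -274.2, 36.9]
tcp_rot: [179.9, -0.2, -179.9]
ft_force: [0.3, 0.6, -2.4]
finger_gap: 29.4
grip_force: 40.6
time: 18.67
tool_pos: [524.9, -277.5, 34.9]
tcp_rot: [-179.9, 0.1, 180.0]
ft_force: [0.0, -0.5, -1.4]
finger_gap: 29.6
grip_force: 40.6
shift [3.94 0.51 8.89] turn [-0.06  0.1  -0.04]
shift if turned first [3.93 0.5  8.9 ]
```

```bash
python3 -m handwheel '[[0,0,0.003,0,0,0,0],[0,0,0,0,0,0,0],[0,0,0,0,0,0,0],[0,0,0,0,0,0,0]]';python3 -m handwheel '[[0,0,0.002,0,0,0,0],[0,0,0,0,0,0,0],[0,0,0,0,0,0,0],[0,0,0,0,0,0,0]]'
```

```text
time: 19.0
tool_pos: [524.0, -277.0, 30.5]
tcp_rot: [180.0, -0.0, 180.0]
ft_force: [0.2, -0.2, -1.7]
finger_gap: 29.5
grip_force: 40.6
time: 19.33
tool_pos: [524.1, -277.0, 28.5]
tcp_rot: [180.0, -0.0, 180.0]
ft_force: [-0.0, 0.7, -1.5]
finger_gap: 29.3
grip_force: 40.6
```

```bash
python3 -m handwheel '[[0,0,0.002,0,0,0,0],[0,0,0.001,0,0,0,0],[0,0,0.001,0,0,0,0],[0,0,0,0,0,0,0]]';python3 -m handwheel '[[0,0,0,0,0,0,0.05],[0,0,0,0,0,0,0.06],[0,0,0,0,0,0,0.075],[0,0,0,0,0,0,0.075],[0,0,0,0,0,0,0.075],[0,0,0,0,0,0,0.075]]';python3 -m handwheel '[[0,0,-0.01,0,0,0,0.075],[0,0,-0.02,0,0,0,0.075],[0,0,-0.03,0,0,0,0.075],[0,0,-0.035,0,0,0,0.075],[0,0,-0.035,0,0,0,0.075],[0,0,-0.035,0,0,0,0.075],[0,0,-0.03,0,0,0,0.075],[0,0,0,0,0,0,0.075]]'
python3 - <<'E'
from h import *
im,d=r.snapshot("side"); im2,_=r.snapshot("scene"); P=cloud("side",d)
cv2.imwrite("pics/s3.png",np.hstack([cv2.resize(im[200:400,240:480],None,fx=1.6,fy=1.6),cv2.resize(im2[120:320,140:380],None,fx=1.6,fy=1.6)]))
comps(P[:,:],d,30,37); comps(P,d,78,92)
E
```

```text
time: 19.67
tool_pos: [523.9, -276.9, 24.3]
tcp_rot: [180.0, -0.0, 180.0]
ft_force: [0.3, 0.5, -1.8]
finger_gap: 29.5
grip_force: 40.6
time: 20.17
tool_pos: [524.3, -277.1, 24.8]
tcp_rot: [-180.0, 0.0, 180.0]
ft_force: [-0.4, 0.6, -0.2]
finger_gap: 74.9
grip_force: 0.0
time: 20.83
tool_pos: [527.3, -279.0, 229.4]
tcp_rot: [-179.6, 0.6, 180.0]
ft_force: [1.2, -1.0, 0.9]
finger_gap: 74.9
grip_force: 0.0
px [102. 156.] n 121 z 34.3 c [-66.7 309.2] size [147.7  14.4] ang 8.6
px [232. 190.] n 147 z 31.1 c [319.8 151.9] size [30.5 81.9] ang 85.3
px [104. 258.] n 133 z 33.4 c [ 37.8 -30.9] size [129.7  45.2] ang 46.5
px [292. 313.] n 62 z 33.6 c [ 467.7 -196.4] size [88.9  3.2] ang 1.9
px [322. 353.] n 1074 z 34.7 c [ 527.1 -276. ] size [ 34.4 132.5] ang 89.5
px [386. 225.] n 572 z 85.2 c [697.8 -18.7] size [ 57.3 128.8] ang 86.3
px [ 93. 245.] n 312 z 85.2 c [ 34.7 -29.5] size [134.2  53.6] ang 45.8
```

View pics/s3.png

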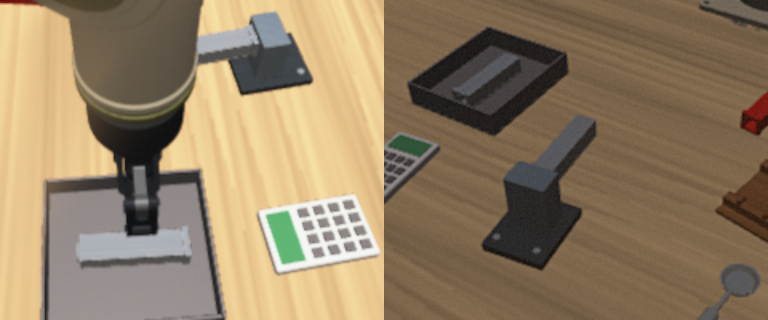

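The blocked handle lies flat in the tray (left crop (135,245)), with its top at 34 mm, as it should be. The other handle is still home on the pin, and the arm is clear.

```bash
python3 -c "
from bench import r
print(r.hand_in())"
```

```text
the job is handed in; nothing more can be done
None
```

The job is handed in, though no verdict came back: the first handle I tried, the one nearer the gauge, went fully home on the pin and is still there with its mouth against the block. I didn't try the other on the pin; I took it as the blocked one by elimination, and it lies flat in the grey tray.

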